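# Extrude a capped soil liner with the ratchet lever

## Robot

A 6-joint arm with a two-finger parallel gripper is mounted at the origin on a cart in front of the work surface, level with it; the furniture and walls round the work are solid. World frame = base frame: x ahead of the robot, y to its left, z up, the work surface at z = 0. Lengths are in m, angles in degrees, forces in N, time in s.
With the tool pointing down it reaches from about 0.375 to 0.9 m from the base axis. Payload 3.1 kg.
Tool frame: the origin (TCP) lies at the very end of the fingers, on their centre line; the grasp point (between the pads) lies 19 mm behind it; z points along the fingers, y is the line along which they close (so a half turn about z gives the same grasp; the last joint's range is limited). The gripper opens to 87 mm and grips with 3 to 60 N. Pads are 19 mm wide; open, the fingers measure 117 mm over their backs; the gripper's body (75 mm by 190 mm) begins 51 mm behind the grasp point.
Start: joints at [-86.545, 30.224, 82.088, -0, 67.689, -10.227], TCP at [0.148, -0.607, 0.223] pointing down, gripper open.
Joint ranges: [-176.69, 176.69], [-43.24, 126.21], [12.49, 139.97], [-82, 262], [0, 151.66], [-163.58, 163.58]. Speed limits (degrees/s): [159.86, 159.86, 180, 180, 180, 180].

## Interface

Orientations are given as a 3x3 rotation matrix whose columns are the frame's x, y, z axes.
In Python, from rig import * gives the robot as it stands.
- The arm moves only by the tool jog_arm, never from a script. Its arguments are lists of equal length, an entry for each row: "delta_pos": the shift along the world's x, y, z in cm, a list of three; "turn": the turn about the world's z in degrees; "grip": the closure, from 0 (fully open) to 1 (shut). In form: {"delta_pos": [[x, y, z], ...], "turn": [turn, ...], "grip": [grip, ...]}. A call has 1 to 12 rows; each row is the pose to reach, as a shift and turn from the pose commanded when the call began; what a row does not reach only later rows make up. A row lasts 1/8 s, in which the tool goes at most 62.5 mm and 10.7 degrees, less where a joint would pass 70% of its speed; a pose out of reach is approached as far as the arm can. A call with a gripper value outside its range is refused whole. The fingers move at their own pace and stop on an object; the grip force is fixed at half the most. Time passes only in rows, so rows that repeat a pose let the fingers close. It gives the time, the measured TCP pose, the force, the opening and the grip force at its end, in the units of the state.
- read_state(): the state, without advancing time (a new reading comes with each control period).
- capture(name): name is "side" or "top"; returns a dict with "color" (420x560x3 uint8, blue, green, red), "fovy" (degrees; the focal length in pixels is half the picture's height over the tangent of half this angle, whatever the lens; pixels are square), "cx", "cy" (the principal point, pixels), "camera_from_world" (4x4, takes a point from world to camera coordinates). Camera axes: x right, y up, looking along -z (the intrinsics and any distortion apply to the point x, -y, -z); pixel columns grow to the right and rows downward; lengths in m; the calibration is good to about 2 mm. A picture is of the moment at which its call begins. There is no depth.
- hand_in(): hands the job in; it is judged then, once.
The state is a dict: "time_s": time; "joint_positions": joint angles; "qvel": joint speeds; "tau": joint torques, N m; "position": TCP position; "tcp_rot": TCP orientation; "force": force on the tool from outside, world axes, zero at the start; "moment": the same for the moment, N m; "opening": opening from 0.0 (shut) to 1.0 (fully open); "grasp_force": force on a finger pad.
Only numpy, scipy, OpenCV 4.12 (cv2) and the standard library are available. Lean on these libraries where they do the work, as an engineer would, in place of code of your own. Each camera call takes 0.05 s, during which the arm holds its last target. There are 200 camera calls.

## Task

Get the capped sample liner out of the barrel of the liner extruder: pull out the sprung retaining plunger on the barrel and twist it so that it stays latched open, then work the hand lever, stroke after full stroke to its stop but without forcing it, until the liner stands out of the barrel far enough to take hold of. Draw the liner straight out, lay it gently on the two bars of the liner rest, between its end plates, and leave the plunger latched open and the sample jar and the beaker where they stand.

Things in the scene. Friction and masses are not known exactly. Their poses are not given: they have to be found in the camera images.
- barrel_mouth (a point): centre of the mouth of the extruder's level steel barrel (bore 44 mm, mouth 61 mm across outside, 160 mm long), its axis 78 mm above the worktop. The extruder is bolted down; grey base 420 x 112 mm. Axes of this point: x along the barrel, out of the mouth, the way the liner comes out; y level, to the side facing the robot; z up
- barrel_rear (a point): centre of the rear end of the barrel, 160 mm behind the mouth on the same axis; same axes
- handle_center (a point): middle of the T-handle of the hand lever: a level black bar 18 mm thick, 105 mm long, square to the barrel, on a 13 mm stem, about 200 mm above the worktop, behind the barrel. A return spring holds it leaning 11 degrees back from the barrel. Pushed along the barrel's x it swings 57 mm to a stop of hard rubber (about 3 N of spring, 6 N more while a tooth is driven) and springs back when let
- lever: the hand lever; origin at its pivot, low between the cheeks of the ratchet head, 178 mm below the handle's middle. Each full stroke, out to the felt stop and right back, moves the toothed ram on by one tooth, 14 mm; a short stroke gains nothing, and leaning on the stop only bends the lever. The ram starts 4 to 36 mm behind the liner and ends against its own stop with the liner 63 mm out
- plunger_grip (a point): point in the black T-grip of the retaining plunger, 123 mm behind the barrel mouth, 73 mm from its axis; the plunger leans 30 degrees from vertical to the robot's side. z: the plunger's axis, outward; x: along the T-grip (54 mm long, at first along the barrel; 14 mm wide, 18 mm tall, outer face 7 mm above this point). The boss below, 25 mm across, ends 27 mm under this point
- plunger (a joint): how far the plunger is pulled out, m: 0 in (its pin in a groove of the liner), 0.0145 against its stop; a spring pulls it in with 6 to 10 N. A cross-pin in a slot 10 mm deep lets it turn only when pulled more than 10 mm; turned by more than 0.6 rad and let go it rests on the boss at 0.010, latched open
- plunger_knob (a joint): turn of the T-grip about the plunger's axis, rad: 0 at first, stops at -1.4 and +1.4; either way latches
- liner: the sample liner, a closed tube 140 mm long, 41 mm across, a white cap on each end, about 0.4 kg; origin at its centre, x along its axis, out of the barrel. At first wholly inside the barrel, its front about 8 mm inside the mouth; radial play 1.3 mm
- liner_front (a point): centre of the liner's front end face, 70 mm ahead of its centre
- rest_seat (a point): where the liner's centre lies when seated on the liner rest, 42 mm above the worktop; x along the rest's two level steel bars (10 mm thick, 26 mm apart, tops 25 mm up), z up. White base 186 x 70 x 8 mm; end plates 46 mm high, 168 mm apart inside: 14 mm to spare at each end of the liner. Either way round. Fixed to the worktop
- sample_jar: screw-cap sample jar 45 mm across, 63 mm high, a bystander near the extruder; origin under its centre
- beaker: glass beaker 71 mm across, 92 mm high, a bystander behind the extruder; origin under its centre

How it is judged:
By the outcome, as a careful person would: the job done as asked, in the order asked, and still so for the second after the job is handed in, with the robot touching nothing.
It also fails if it takes over 64 s, if anything falls off the work surface, if the arm or the gripper's body presses on something with over 40 N, if the wrist force passes 120 N, or if a joint passes its speed limit or range.

## Working session

There is one attempt and no reset: what is moved stays moved. The work goes in short steps, Python scripts to look and compute and a tool call to move; the robot and the scene stay as the last step left them, time stands still between calls to the robot, and variables do not carry over. Pictures are saved under pics/ and viewed, at most 10 in all, crops included, and the job is handed in when it is done.

Besides the shell and the picture viewer there is one more tool, called as name(argument=value, ...) on one line, values as JSON. jog_arm: Moves the arm, as the interface text tells. Its arguments: {"type":"object","properties":{"delta_pos":{"type":"array"},"turn":{"type":"array"},"grip":{"type":"array"}},"required":["delta_pos","turn","grip"]}

```bash
mkdir -p pics; ls
python3 - <<'E'
from rig import *
import cv2,pickle
for n in("side","top"):
    c=capture(n); cv2.imwrite(f"pics/{n}0.png",c["color"]); pickle.dump(c,open(f"{n}0.pkl","wb"))
    print(n,{k:v for k,v in c.items() if k!="color"})
s=read_state(); print(s)
E
```

```text
pics
side {'fovy': 43.171532635634435, 'cx': 282.7956238099685, 'cy': 201.2908549182925, 'camera_from_world': array([[-0.99791305, -0.0593103 ,  0.02553095,  0.6018513 ],
       [ 0.04919218, -0.44215367,  0.89558934, -0.13646026],
       [-0.04182907,  0.89497621,  0.44414852, -1.50912218],
       [ 0.        ,  0.        ,  0.        ,  1.        ]])}
top {'fovy': 48.62010295622912, 'cx': 274.18688338867605, 'cy': 210.6888015581559, 'camera_from_world': array([[-0.0208053 , -0.99973507,  0.00984547,  0.06158146],
       [ 0.99425263, -0.0196548 ,  0.10523968, -0.58338207],
       [-0.10501829,  0.01197843,  0.99439815, -1.40115645],
       [ 0.        ,  0.        ,  0.        ,  1.        ]])}
{'time_s': 0.1, 'joint_positions': array([-8.65465067e+01,  3.02740538e+01,  8.21490342e+01, -1.63484229e-03,
        6.76918379e+01, -1.02280078e+01]), 'qvel': array([ 0.06784371, -0.17427013, -0.15908798,  0.05292937, -0.03002811,
        0.06199097]), 'tau': array([ 6.50618904e-05, -4.40983415e+01, -1.77151448e+01,  6.33993326e-02,
        5.33843448e-02, -4.99367366e-05]), 'position': array([ 0.1477997 , -0.6065798 ,  0.22166513]), 'tcp_rot': array([[ 9.71622993e-01,  2.36534856e-01, -1.47177928e-04],
       [ 2.36534671e-01, -9.71620989e-01,  2.00060031e-03],
       [ 3.30210543e-04, -1.97864195e-03, -9.99997988e-01]]), 'force': array([ 0.00617839, -0.64123287,  0.1203673 ]), 'moment': array([ 0.02594105, -0.01809706,  0.02039677]), 'grasp_force': 0.0, 'opening': 0.9983491657201055}
```

View pics/side0.png

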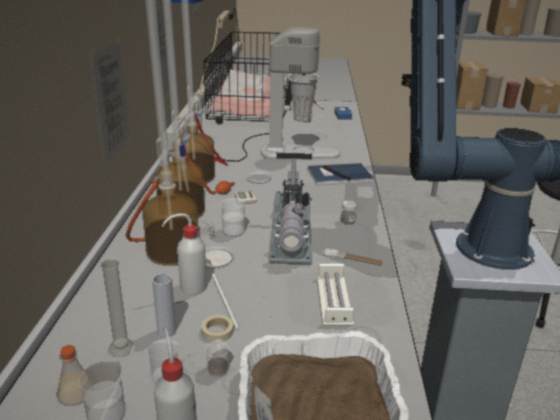

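View pics/top0.png

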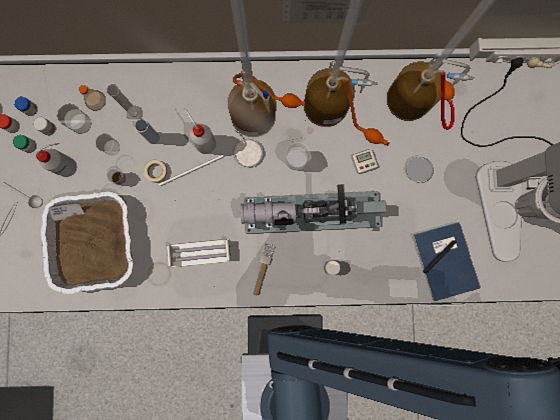

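```bash
cat > h.py <<'E'
import numpy as np,cv2,pickle
def K(c):
    f=c["color"].shape[0]/2/np.tan(np.radians(c["fovy"]/2)); return f,c["cx"],c["cy"]
def proj(c,p):
    f,cx,cy=K(c); M=np.array(c["camera_from_world"]); q=M[:3,:3]@np.array(p,float)+M[:3,3]
    return np.array([cx+f*q[0]/-q[2],cy+f*(-q[1])/-q[2]])
def ray(c,uv):
    f,cx,cy=K(c); M=np.array(c["camera_from_world"]); R=M[:3,:3]
    d=R.T@np.array([(uv[0]-cx)/f,-(uv[1]-cy)/f,-1]); return -R.T@M[:3,3],d/np.linalg.norm(d)
def onz(c,uv,z):
    o,d=ray(c,uv); return o+d*(z-o[2])/d[2]
def tri(c1,u1,c2,u2):
    A=np.zeros((3,3));b=np.zeros(3);r=[ray(c1,u1),ray(c2,u2)]
    for o,d in r:
        P=np.eye(3)-np.outer(d,d);A+=P;b+=P@o
    p=np.linalg.solve(A,b); return p,[np.linalg.norm(np.cross(p-o,d)) for o,d in r]
def load(n): return pickle.load(open(n+".pkl","rb"))
def crop(c,x,y,w,h,k,fn):
    im=cv2.resize(c["color"][y:y+h,x:x+w],None,fx=k,fy=k,interpolation=cv2.INTER_CUBIC)
    for g in range(0,w,10): cv2.line(im,(g*k,0),(g*k,8 if (x+g)%50 else 20),(0,255,255),1)
    for g in range(0,h,10): cv2.line(im,(0,g*k),(8 if (y+g)%50 else 20,g*k),(0,255,255),1)
    return im
E
python3 - <<'E'
from h import *
t=load("top0");s=load("side0")
a=crop(t,160,180,240,100,3,"");cv2.imwrite("pics/a.png",a)
b=crop(s,260,140,130,190,3,"");cv2.imwrite("pics/b.png",b)
E
```

```text
(no output)
```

View pics/a.png

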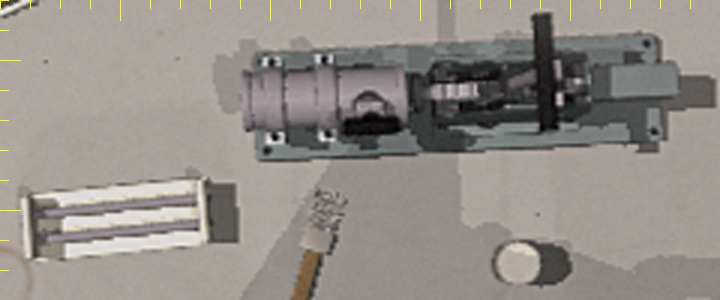

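View pics/b.png

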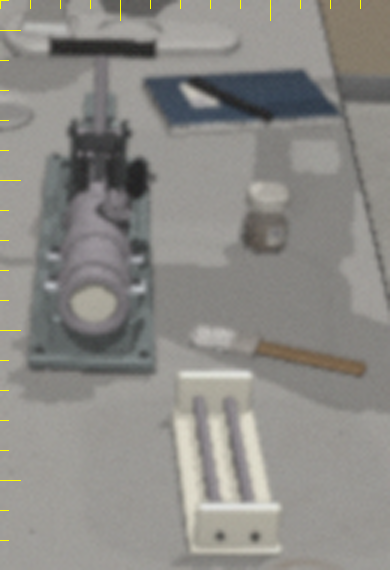

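Run:
```python
from h import *
t=load("top0");s=load("side0")
def comps(c,x,y,w,h,thr,mn=25):
    g=c["color"][y:y+h,x:x+w].max(2); m=(g<thr).astype(np.uint8)
    n,l,st,ce=cv2.connectedComponentsWithStats(m)
    for i in range(1,n):
        if st[i,4]>=mn:
            p=np.argwhere(l==i)[:,::-1].astype(np.float32)
            r=cv2.minAreaRect(p); print(st[i,4],np.round(ce[i]+[x,y],1),"box",st[i,:4]+[x,y,0,0],"rect",np.round(np.add(r[0],[x,y]),1),np.round(r[1],1),round(r[2],1))
print("top");comps(t,230,180,160,60,45)
print("side");comps(s,265,145,60,75,45,10)
# mouth estimates
m=onz(t,(241.9,213.3),.078);r=onz(t,(295.5,211.5),.078);print(m,r,np.linalg.norm(m-r))
print(tri(t,(241.9,213.3),s,(291.2,240.4)))
# white rest mask in top
w=t["color"][235:272,160:235];
hsv=cv2.cvtColor(w,cv2.COLOR_BGR2HSV);mm=(w.min(2)>185).astype(np.uint8)
cs,_=cv2.findContours(mm,cv2.RETR_EXTERNAL,2);c=max(cs,key=cv2.contourArea);rr=cv2.minAreaRect(c);print(rr)
print(np.round(cv2.boxPoints(rr)+[160,235],1)); print([np.round(onz(t,p,.008),4) for p in cv2.boxPoints(rr)+[160,235]])
# scanlines for barrel edges
for x in (246,255,262,275,292): print(x,t["color"][192:232,x].mean(1).astype(int))
for y in (208,213,218): print(y,t["color"][y,234:250].mean(1).astype(int),t["color"][y,288:304].mean(1).astype(int))
```

```text
top
237 [342.1 209.3] box [332 188  20  36] rect [341.4 205.3] [35.1 17.7] 83.7
74 [319.7 204.4] box [309 201  20  10] rect [318.7 204.2] [19.  8.] 11.3
54 [321.4 214.8] box [313 213  20   5] rect [322.5 214.8] [ 3.2 19.3] 85.2
114 [283.4 221.4] box [274 218  20   7] rect [283.5 221. ] [ 6. 19.] 90.0
side
46 [304.9 199.4] box [302 194   6  11] rect [304.5 199. ] [10.  5.] 90.0
[0.57358527 0.14644245 0.078     ] [ 0.57580997 -0.0130955   0.078     ] 0.15955346201200685
(array([0.57406783, 0.14627778, 0.08050754]), [np.float64(0.0007332511667407593), np.float64(0.000733251166740691)])
((47.211395263671875, 24.228647232055664), (18.521371841430664, 50.47740173339844), 64.48612976074219)
[[180.4 261.7]
 [226.  240. ]
 [234.  256.7]
 [188.4 278.5]]
[array([0.4342, 0.342 , 0.008 ]), array([0.4984, 0.2009, 0.008 ]), array([0.4462, 0.1768, 0.008 ]), array([0.3826, 0.3175, 0.008 ])]
246 [166 168 171 156 146 120 106  87  50  78 103 105  92 104 113 119 126 135
 149 155 153 157 157 150 143 139 136 128 112 100  72  98 118 124 124 122
 126 123 128 130]
255 [167 167 170 169 154 105 124 109 107 110 
[... 334 characters left out ...]
2  56  92 117 125 137 141 143 149
 154 161 165 155 156 153 120 116 114  56  13   5  15   9   9  48  77  69
 125 126 125 108]
292 [168 168 148 106 129 128 126 128 130 106 102 115 116 125 126 129 122 149
 153 160 157 151 145 141 135 133  97  34  16  19   7   8  76 105 111 109
 106 109 110  47]
208 [144 143 142 142 144 144 142 136 118  91 142 141 126 109 148 143] [147 148 148 137 122 153 138  84  44  37  63  58  52  41  47  54]
213 [146 144 144 145 145 134 130 160 144 124 159 155 157 153 155 157] [110 123 159 154 151 144 155 130  39  31  45  61  51  49  55  51]
218 [166 165 164 165 166 170 162 136 136 114 101 137 136 130 129 137] [ 68  57  56  61  97 118 123 107  44  58  61  57  57  60  58  49]
```

```bash
cat > m.py <<'E'
from h import *
t=load("top0");s=load("side0");g=t["color"].astype(float).mean(2)
# near long edge of base: strongest dark->light step below barrel
def edge(x,a,b,sgn):
    col=cv2.GaussianBlur(g,(1,3),0)[a:b,x]; d=sgn*np.diff(col); i=int(d.argmax())
    o=0
    if 0<i<len(d)-1: o=(d[i-1]-d[i+1])/(2*(d[i-1]-2*d[i]+d[i+1])+1e-9)
    return a+i+.5+np.clip(o,-.5,.5)
def fit(xs,a,b,sg,z):
    P=np.array([onz(t,(x,edge(x,a,b,sg)),z)[:2] for x in xs])
    vx,vy,x0,y0=cv2.fitLine(P.astype(np.float32),cv2.DIST_HUBER,0,.001,.001).ravel()
    r=(P-[x0,y0])@[-vy,vx]; k=abs(r)<.003
    vx,vy,x0,y0=cv2.fitLine(P[k].astype(np.float32),cv2.DIST_L2,0,.001,.001).ravel()
    return np.degrees(np.arctan2(-vx*np.sign(vy),abs(vy))),x0+vx/vy*(0.06-y0),k.sum()
print("base near yaw,x@y=.06:",fit(range(262,375,2),222,236,1,.01))
print("base far:",fit(range(255,375,2),186,202,-1,.01))
print("plunger tri",tri(t,(283.5,221.2),s,(304.9,199.4)),"pred px",proj(t,(.5385,.0235,.141)),proj(s,(.5385,.0235,.141)))
# handle: dark columns rows 184..226 in top
for y in range(184,226,3):
    r=g[y,330:355]; print(y,r.astype(int)[3:22])
print("side handle");gs=s["color"].astype(float).mean(2)
for x in (280,290,300,308): print(x,gs[148:164,x].astype(int))
print(gs[155,268:320].astype(int))
# rest
for x in range(178,224,5): print(x,g[236:272,x].astype(int))
E
python3 m.py
```

```text
base near yaw,x@y=.06: (np.float32(1.8766055), np.float32(0.51717764), np.int64(41))
base far: (np.float32(1.8008382), np.float32(0.6343741), np.int64(32))
plunger tri (array([0.54362102, 0.02522935, 0.14052927]), [np.float64(0.0012131116689048224), np.float64(0.0012131116689047374)]) pred px [284.16490791 222.54717811] [307.23871321 199.12180236]
184 [162 160 164 168 156 105 114 107  90  85 103 144 165 162 160 162 160 162
 165]
187 [160 162 162 158 109  44  53  53  54  49  83 149 170 165 160 160 160 161
 161]
190 [150 166 169 173 148  33  47  54  52  51  60 127 171 167 163 166 163 164
 163]
193 [114 118 114 111 102  31  45  45  47  39  46  77 119 117 117 117 121 117
 118]
196 [110 107 107 110  99  37  37  42  36  42  33  57 100 102 112 101  93 109
 131]
199 [117 118 121 127 108  46  23  36  44  37  28  33  49  56  51  54  58  60
  60]
202 [ 40  46  43  39  39  22  26  34  38  32  18  62 128 146  65  38  30  44
  63]
205 [ 93  98 106 105  97  65  24  29  31  33  25  35  99 140  75  34  36  30
  36]
208 [82 72 60 53 36 27 21 31 37 32 23 20 22 42 31 60 98 85 91]
211 [ 53  56  85  72  5
[... 1665 characters left out ...]
49 117 213 220 218 221
 208 125 139 142  93 215 220 216 219 215 148 155 162 162 161 160 164 162]
208 [162 163 161 159 147 204 219 217 217 203 134 143 138  88 210 221 217 200
 160 126 152 125 118 212 218 218 225 154 156 158 157 162 160 160 161 163]
213 [161 165 162 161 122 213 220 221 205 152 125 150 119 156 216 220 212 207
 130 140 141  94 212 220 215 219 214 150 153 161 160 158 160 158 158 159]
218 [162 161 164 132 193 219 218 218 203 132 143 142  92 209 221 218 202 162
 125 151 120 214 221 215 219 229 148 151 161 162 160 162 161 157 156 160]
223 [137 137 136 120 193 214 211 201 164 130 154 127 112 209 217 214 204 130
 136 142  97 213 221 215 216 217 149 154 162 159 160 162 161 163 161 161]
```

```bash
cat > m2.py <<'E'
from h import *
t=load("top0");s=load("side0");g=t["color"].astype(float).mean(2)
print("handle",tri(t,(341.5,204.5),s,(294,155.6)))
print("handle ends",onz(t,(340.3,184.5),.2),onz(t,(342.3,224),.2))
for y in (246,250,254,258,262): print(y,g[y,162:180].astype(int),g[y,218:240].astype(int))
a=onz(t,(198,252.2),.021);b1=onz(t,(183,249.9-.3),.021);b2=onz(t,(218,246),.021);print("rest axis pt",a,"yaw",np.degrees(np.arctan2(-(b1-b2)[0],(b1-b2)[1])))
gs=s["color"].astype(float).mean(2)
cv2.imwrite("pics/r.png",cv2.resize(np.hstack([s["color"][260:330,310:365],t["color"][230:300,160:240]]),None,fx=5,fy=5,interpolation=cv2.INTER_CUBIC))
print("jar",onz(t,(332.5,267.5),.063))
E
python3 m2.py
```

```text
handle (array([ 0.58124379, -0.13091059,  0.2053444 ]), [np.float64(0.0019360796818517286), np.float64(0.001936079681851824)])
handle ends [ 0.63499531 -0.13038312  0.2       ] [ 0.52671366 -0.13193331  0.2       ]
246 [169 169 171 159 155 204 195 118  67 113 147 151 149 149 146 144 174 228] [143 146 148 150 152 154 139 161 231 205 126  44  73  92  90  88  91  89
  85  80 115 172]
250 [167 167 168 166 164 193 216 145  63  73  74  74  99 143 142 149 154 151] [221 221 222 222 222 217 195 191 195 216 148  66  86  88  91  86  87  88
  90  86  82 116]
254 [167 167 169 167 149 155 224 161  80  72  97 144 139 137 136 136 133 129] [125 130 126 131 136 136 144 127 155 227 168  85  44  76  91  90  93  91
  90  86  83 117]
258 [167 167 167 166 160 167 221 183 115  65  65  86  95  83 123 119 128 124] [221 221 220 221 220 221 219 222 212 215 208 133  69  85  91  91  90  90
  89  87  83 121]
262 [151 152 161 163 163 167 203 214 136  61  83 116 135 134 133 135 132 136] [148 126 116 119 146 149 166 163 161 156 161 161 162 165 166 164 165 162
 165 164 164 163]
rest axis pt [0.46216777 0.28584739 0.021     ] yaw 4.6970087686023545
jar [ 0.40775941 -0.11976313  0.063     ]
```

View pics/r.png

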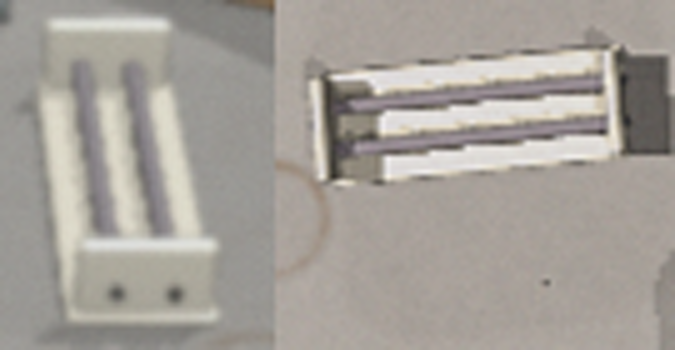

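Run:
```python
from h import *
t=load("top0");s=load("side0")
l=onz(t,(168.5,256),.046);r=onz(t,(227.3,249),.046);print(l,r,(l+r)/2,np.linalg.norm(l-r))
p=(l+r)/2; a=np.array([.4622,.2858]); th=np.radians(4.7)
y=p[1]; c=np.array([a[0]-np.tan(th)*(y-a[1]),y]);print("seat",c)
u=np.array([-np.sin(th),np.cos(th)])
for k in(-1,1):
  for w in (-.035,.035):
    q=c+k*u*.093+w*np.array([u[1],-u[0]]); print(proj(t,[*q,.046]),proj(s,[*q,.046]))
# barrel checks
v=np.array([-.032,.9995]);m=np.array([.573,.1463])
print("mouth side px",proj(s,[*m,.078]),"rear top",proj(t,[*(m-.16*v),.078]),"plunger",proj(t,[*(m-.123*v-.0365*np.array([v[1],.032])),.141]))
```

```text
[0.4521195  0.37065338 0.046     ] [0.46947504 0.19376078 0.046     ] [0.46079727 0.28220708 0.046     ] 0.17774196098121406
seat [0.46249539 0.28220708]
[229.78087117 260.36358949] [345.2413319 263.242019 ]
[227.6344478  237.21235036] [317.58429769 262.98914289]
[168.00843932 266.76324233] [356.0115242  309.45402172]
[166.17587658 243.51579894] [324.44169097 309.2525938 ]
mouth side px [291.86311032 241.3096419 ] rear top [295.65610127 210.7251821 ] plunger [284.609787   221.85050081]
```

jog_arm(delta_pos=[[39.3,63,4],[39.3,63,4],[39.3,63,4],[39.3,63,4],[39.3,63,4],[39.3,63,4],[39.3,63,4],[39.3,63,4],[39.3,63,4],[39.3,63,4],[39.3,63,4],[39.3,63,4]], turn=[-11.9,-11.9,-11.9,-11.9,-11.9,-11.9,-11.9,-11.9,-11.9,-11.9,-11.9,-11.9], grip=[0.25,0.25,0.25,0.25,0.25,0.25,0.25,0.25,0.25,0.25,0.25,0.25])

```text
time_s: 1.6
position: [0.5415, 0.025, 0.2624]
tcp_rot: [[0.999, 0.032, -0.0], [0.032, -0.999, -0.0], [-0.0, 0.0, -1.0]]
force: [1.1, -0.4, 0.4]
opening: 0.753
grasp_force: 0.0
```

Now down over the T-grip; I'll pause above and then look from both cameras.

jog_arm(delta_pos=[[0,0,-6],[0,0,-10],[0,0,-10]], turn=[0,0,0], grip=[0.25,0.25,0.25])

```text
time_s: 1.98
position: [0.5379, 0.0235, 0.1595]
tcp_rot: [[0.999, 0.032, -0.009], [0.032, -1.0, 0.001], [-0.009, -0.002, -1.0]]
force: [-0.1, 0.2, 0.5]
opening: 0.752
grasp_force: 0.0
```

Run:
```python
from rig import *
from h import *
o=[]
for n,(x,y,w,h) in {"side":(265,150,70,70),"top":(240,170,80,70)}.items():
    c=capture(n); pickle.dump(c,open(n+"1.pkl","wb")); o.append(crop(c,x,y,w,70,5,""))
cv2.imwrite("pics/c.png",np.hstack(o)); p=read_state()["position"]; print(p,proj(load("side1"),p),proj(load("top1"),p),proj(load("side1"),(.541,.0235,.141)))
```

```text
[0.54140892 0.0225924  0.16309581] [306.5468023  191.60897251] [284.71361947 220.86679762] [306.32251048 199.07688175]
```

View pics/c.png

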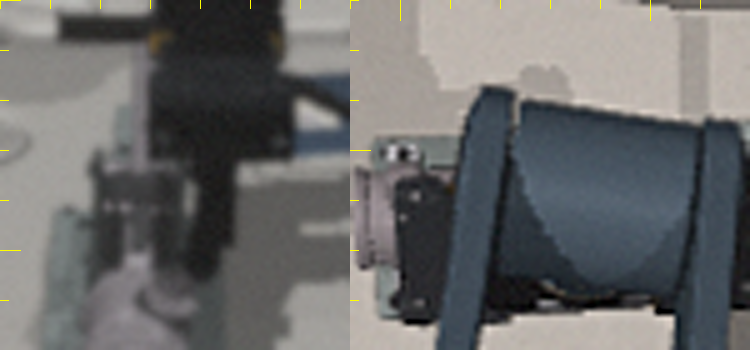

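jog_arm(delta_pos=[[0.3,0,-2],[0.3,0,-4.2],[0.3,0,-4.2],[0.3,0,-4.2],[0.3,0,-4.2],[0.3,0,-4.2]], turn=[0,0,0,0,0,0], grip=[0.25,0.25,0.25,1,1,1])

```text
time_s: 2.82
position: [0.5446, 0.0247, 0.1223]
tcp_rot: [[1.0, 0.029, 0.003], [0.029, -1.0, 0.003], [0.003, -0.003, -1.0]]
force: [-1.4, 7.5, 2.8]
opening: 0.618
grasp_force: 30.0
```

jog_arm(delta_pos=[[-0.2,0.1,0.4],[-0.45,0.1,0.8],[-0.65,0.1,1.15],[-0.65,0.1,1.15]], turn=[0,0,0,0], grip=[1,1,1,1])

```text
time_s: 3.32
position: [0.5389, 0.0246, 0.1325]
tcp_rot: [[1.0, 0.03, 0.004], [0.03, -1.0, 0.001], [0.004, -0.001, -1.0]]
force: [3.7, 4.0, -9.4]
opening: 0.614
grasp_force: 30.0
```

jog_arm(delta_pos=[[-0.08,0,0.13],[-0.08,0,0.13],[-0.08,0,0.13],[-0.08,0,0.13],[-0.08,0,0.13],[-0.08,0,0.13]], turn=[0,-8,-16,-24,-32,-32], grip=[1,1,1,1,1,1])

```text
time_s: 4.08
position: [0.5373, 0.0248, 0.1346]
tcp_rot: [[0.865, -0.502, 0.002], [-0.502, -0.865, 0.002], [0.001, -0.003, -1.0]]
force: [0.2, 6.8, 1.5]
opening: 0.631
grasp_force: 30.0
```

jog_arm(delta_pos=[[0,0,0],[0,0,0],[0,0,0],[0,0,0],[0,0,0]], turn=[-8,-16,-24,-30,-30], grip=[1,1,1,1,1])

```text
time_s: 4.7
position: [0.5374, 0.0242, 0.1345]
tcp_rot: [[0.499, -0.867, 0.003], [-0.867, -0.499, 0.001], [0.001, -0.002, -1.0]]
force: [0.7, 4.1, 4.1]
opening: 0.62
grasp_force: 30.0
```

jog_arm(delta_pos=[[0,0,0],[0,0,0],[0,0,3],[0,0,9],[-5,-10,12],[-5,-16,12],[-5,-20,12],[-5,-20,12]], turn=[0,0,0,0,10,20,30,40], grip=[0.15,0.15,0.15,0.15,0.5,1,1,1])

```text
time_s: 5.7
position: [0.4854, -0.1792, 0.2534]
tcp_rot: [[0.936, -0.353, -0.001], [-0.353, -0.936, -0.001], [-0.001, 0.002, -1.0]]
force: [0.8, 0.2, 0.1]
opening: 0.481
grasp_force: 0.0
```

Run:
```python
from rig import *
from h import *
o=[]
for n,(x,y,w,h) in {"side":(265,150,70,110),"top":(230,170,150,110)}.items():
    c=capture(n); pickle.dump(c,open(n+"2.pkl","wb")); o.append(crop(c,x,y,w,h,3,""))
cv2.imwrite("pics/d.png",np.hstack(o)); s=read_state();print(s["position"],s["time_s"],s["tcp_rot"])
```

```text
[ 0.48593474 -0.18095266  0.25342185] 5.8 [[ 9.32953502e-01 -3.59996754e-01 -3.15870840e-04]
 [-3.59996000e-01 -9.32948877e-01 -3.04519494e-03]
 [ 8.01568948e-04  2.95473752e-03 -9.99995313e-01]]
```

View pics/d.png

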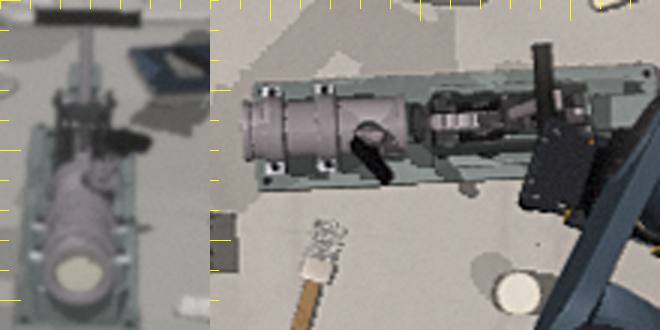

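jog_arm(delta_pos=[[4,-3.5,0],[9.4,-3.5,0],[9.4,-3.5,-6.5],[9.4,-3.5,-6.8],[9.4,-1,-6.8],[9.4,1,-6.8],[9.4,1.5,-6.8],[9.4,1.5,-6.8]], turn=[10,20,22,22,22,22,22,22], grip=[1,1,1,1,1,1,1,1])

```text
time_s: 6.8
position: [0.5811, -0.1606, 0.1868]
tcp_rot: [[1.0, 0.02, 0.002], [0.02, -1.0, -0.001], [0.002, 0.001, -1.0]]
force: [-0.3, -0.0, 0.2]
opening: 0.006
grasp_force: 0.0
```

jog_arm(delta_pos=[[0,1,0],[-0.1,2.5,0],[-0.15,4,0],[-0.2,5,0],[-0.2,5,0]], turn=[0,0,0,0,0], grip=[1,1,1,1,1])

```text
time_s: 7.42
position: [0.5798, -0.1125, 0.1871]
tcp_rot: [[1.0, 0.02, 0.003], [0.02, -1.0, -0.005], [0.003, 0.005, -1.0]]
force: [-0.1, -6.4, 6.8]
opening: 0.004
grasp_force: 4.1
```

jog_arm(delta_pos=[[0,0.5,0],[0,0.8,0],[0,0.8,0]], turn=[0,0,0], grip=[1,1,1])

```text
time_s: 7.8
position: [0.5796, -0.1056, 0.1872]
tcp_rot: [[1.0, 0.019, 0.003], [0.019, -1.0, -0.006], [0.003, 0.006, -1.0]]
force: [-1.1, -8.3, 8.1]
opening: 0.008
grasp_force: 5.1
```

jog_arm(delta_pos=[[0,0.4,0],[0,0.6,0],[0,0.6,0]], turn=[0,0,0], grip=[1,1,1])

```text
time_s: 8.18
position: [0.5794, -0.0998, 0.1871]
tcp_rot: [[1.0, 0.019, 0.002], [0.019, -1.0, -0.006], [0.002, 0.006, -1.0]]
force: [-1.5, -8.9, 7.6]
opening: 0.007
grasp_force: 5.3
```

jog_arm(delta_pos=[[0,0.3,0],[0,0.4,0],[0,0.4,0]], turn=[0,0,0], grip=[1,1,1])

```text
time_s: 8.55
position: [0.5793, -0.0958, 0.187]
tcp_rot: [[1.0, 0.019, 0.002], [0.019, -1.0, -0.006], [0.002, 0.006, -1.0]]
force: [-1.2, -8.9, 7.2]
opening: 0.001
grasp_force: 5.2
```

jog_arm(delta_pos=[[0,0.3,0],[0,0.4,0],[0,0.4,0]], turn=[0,0,0], grip=[1,1,1])

```text
time_s: 8.93
position: [0.5791, -0.0925, 0.1868]
tcp_rot: [[1.0, 0.02, 0.002], [0.02, -1.0, -0.008], [0.002, 0.008, -1.0]]
force: [-2.7, -10.8, 7.3]
opening: 0.005
grasp_force: 6.1
```

jog_arm(delta_pos=[[0,0.2,0],[0,0.3,0],[0,0.3,0]], turn=[0,0,0], grip=[1,1,1])

```text
time_s: 9.3
position: [0.5791, -0.092, 0.1868]
tcp_rot: [[1.0, 0.02, 0.002], [0.02, -1.0, -0.012], [0.001, 0.012, -1.0]]
force: [-2.6, -17.4, 4.8]
opening: 0.004
grasp_force: 8.9
```

jog_arm(delta_pos=[[0.1,-2.5,0],[0.2,-5,0],[0.25,-7.2,0],[0.25,-7.5,0],[0.25,-7.5,0],[0.2,-6,0],[0.1,-3.8,0],[0,-1.8,0],[0,-0.7,0],[0,-0.2,0],[0,-0.1,0],[0,-0.1,0]], turn=[0,0,0,0,0,0,0,0,0,0,0,0], grip=[1,1,1,1,1,1,1,1,1,1,1,1])

```text
time_s: 10.8
position: [0.5797, -0.0919, 0.1874]
tcp_rot: [[1.0, 0.022, 0.003], [0.022, -1.0, -0.013], [0.003, 0.013, -1.0]]
force: [-2.0, -17.0, 4.7]
opening: 0.005
grasp_force: 8.8
```

jog_arm(delta_pos=[[0.1,-2.5,0],[0.2,-5,0],[0.25,-7.2,0],[0.25,-7.5,0],[0.25,-7.5,0],[0.2,-6,0],[0.1,-3.8,0],[0,-1.8,0],[0,-0.7,0],[0,-0.2,0],[0,-0.1,0],[0,-0.1,0]], turn=[0,0,0,0,0,0,0,0,0,0,0,0], grip=[1,1,1,1,1,1,1,1,1,1,1,1])

```text
time_s: 12.3
position: [0.5796, -0.0921, 0.1873]
tcp_rot: [[1.0, 0.021, 0.003], [0.021, -1.0, -0.011], [0.003, 0.011, -1.0]]
force: [-2.1, -15.6, 4.7]
opening: 0.003
grasp_force: 7.9
```

jog_arm(delta_pos=[[0.1,-2.5,0],[0.2,-5,0],[0.25,-7.2,0],[0.25,-7.5,0],[0.25,-7.5,0],[0.2,-6,0],[0.1,-3.8,0],[0,-1.8,0],[0,-0.7,0],[0,-0.1,0],[0,0,0],[0,0,0]], turn=[0,0,0,0,0,0,0,0,0,0,0,0], grip=[1,1,1,1,1,1,1,1,1,1,1,1])

```text
time_s: 13.8
position: [0.5795, -0.092, 0.1874]
tcp_rot: [[1.0, 0.022, 0.003], [0.022, -1.0, -0.011], [0.003, 0.011, -1.0]]
force: [-2.7, -14.1, 5.9]
opening: 0.004
grasp_force: 7.8
```

```bash
cat > liner.py <<'E'
from rig import *
from h import *
import sys
t=capture("top");pickle.dump(t,open("top_l.pkl","wb"));s=capture("side");pickle.dump(s,open("side_l.pkl","wb"))
v=np.array([-.032,.9995,0]);m=np.array([.573,.1463,.078])
# liner along the axis on its top line (z+.02): brightness sampled by distance out of the mouth, now vs first picture
def prof(c):
    g=c["color"].astype(np.float32).mean(2); P=np.array([proj(c,m+v*d/1000+[0,0,.02]) for d in range(-12,84,3)],np.float32)
    return cv2.remap(g,P[:,:1],P[:,1:],cv2.INTER_LINEAR).ravel().astype(int)
print(prof(load("top0")));print(prof(t)); st=read_state();print(st["time_s"],st["position"])
E
python3 liner.py
```

```text
[155 155 143 132 151 146 132 140 145 144 144 144 142 155 165 165 164 163
 162 161 161 163 164 165 163 163 165 163 163 161 164 164]
[148 149 135 122 143 152 174 204 215 214 214 214 215 224 198 164 159 159
 158 159 159 161 159 157 160 159 160 160 157 159 161 162]
13.9 [ 0.57954136 -0.09206905  0.18745615]
```

jog_arm(delta_pos=[[0.1,-2.5,0],[0.2,-5,0],[0.25,-7.2,0],[0.25,-7.5,0],[0.25,-7.5,0],[0.2,-6,0],[0.1,-3.8,0],[0,-1.8,0],[0,-0.7,0],[0,-0.1,0],[0,0,0],[0,0,0]], turn=[0,0,0,0,0,0,0,0,0,0,0,0], grip=[1,1,1,1,1,1,1,1,1,1,1,1])

```text
time_s: 15.4
position: [0.5795, -0.092, 0.1874]
tcp_rot: [[1.0, 0.022, 0.003], [0.022, -1.0, -0.011], [0.003, 0.011, -1.0]]
force: [-1.6, -15.5, 6.0]
opening: 0.009
grasp_force: 7.9
```

jog_arm(delta_pos=[[0.1,-2.5,0],[0.2,-5,0],[0.25,-7.2,0],[0.25,-7.5,0],[0.25,-7.5,0],[0.2,-6,0],[0.1,-3.8,0],[0,-1.8,0],[0,-0.7,0],[0,-0.1,0],[0,0,0],[0,0,0]], turn=[0,0,0,0,0,0,0,0,0,0,0,0], grip=[1,1,1,1,1,1,1,1,1,1,1,1])

```text
time_s: 16.9
position: [0.5795, -0.0921, 0.1874]
tcp_rot: [[1.0, 0.022, 0.003], [0.022, -1.0, -0.011], [0.003, 0.011, -1.0]]
force: [-2.6, -14.0, 6.3]
opening: 0.005
grasp_force: 7.9
```

```bash
python3 liner.py
```

```text
[155 155 143 132 151 146 132 140 145 144 144 144 142 155 165 165 164 163
 162 161 161 163 164 165 163 163 165 163 163 161 164 164]
[147 150 136 123 140 151 171 194 198 198 197 196 194 195 193 192 199 210
 213 211 214 217 220 213 172 160 160 157 156 157 159 161]
17.0 [ 0.5795164  -0.0920799   0.18738999]
```

jog_arm(delta_pos=[[0.1,-2.5,0],[0.2,-5,0],[0.25,-7.2,0],[0.25,-7.8,0],[0.25,-7.8,4],[0.2,-6,8],[0,0,8],[-0.3,6,8],[-0.6,12,8],[-0.65,18,8],[-0.65,25.4,5],[-0.65,25.4,2]], turn=[0,0,0,0,0,10,20,30,40,50,60,70], grip=[1,1,1,1,1,1,0.5,0.2,0.1,0.1,0.1,0.1])

```text
time_s: 18.5
position: [0.5715, 0.1708, 0.2059]
tcp_rot: [[0.315, 0.949, 0.003], [0.949, -0.315, 0.002], [0.003, 0.002, -1.0]]
force: [0.3, -0.5, -0.0]
opening: 0.6
grasp_force: 0.0
```

jog_arm(delta_pos=[[0,0,0],[0,0,-1],[0,0,-4],[0,0,-6],[0,0,-6]], turn=[10,20,20,20,20], grip=[0.1,0.1,0.1,0.1,0.1])

```text
time_s: 19.12
position: [0.5697, 0.1666, 0.1436]
tcp_rot: [[-0.019, 1.0, -0.005], [1.0, 0.019, 0.0], [0.0, -0.005, -1.0]]
force: [0.3, -0.4, 0.2]
opening: 0.901
grasp_force: 0.0
```

jog_arm(delta_pos=[[0.1,0,-3],[0.1,0,-6],[0.1,0,-8.2],[0.1,0,-8.2],[0.1,0,-8.2],[0.1,0,-8.2],[0.1,0,-8.2],[0.1,0,-8.2]], turn=[0.7,0.7,0.7,0.7,0.7,0.7,0.7,0.7], grip=[0.1,0.1,0.1,0.1,1,1,1,1])

```text
time_s: 20.12
position: [0.5733, 0.1658, 0.0639]
tcp_rot: [[-0.03, 1.0, 0.001], [1.0, 0.03, 0.0], [0.0, 0.001, -1.0]]
force: [1.0, 0.3, -0.9]
opening: 0.531
grasp_force: 0.0
```

jog_arm(delta_pos=[[0,0,0],[0,0,0]], turn=[0,0], grip=[1,1])

```text
time_s: 20.38
position: [0.5731, 0.1658, 0.0636]
tcp_rot: [[-0.03, 1.0, 0.0], [1.0, 0.03, 0.0], [0.0, 0.0, -1.0]]
force: [-1.2, -0.1, 1.8]
opening: 0.464
grasp_force: 30.0
```

jog_arm(delta_pos=[[0,0.8,0],[-0.05,1.7,0],[-0.1,2.6,0],[-0.1,3,0],[-0.1,3,0]], turn=[0,0,0,0,0], grip=[1,1,1,1,1])

```text
time_s: 21.0
position: [0.5719, 0.197, 0.0633]
tcp_rot: [[-0.03, 1.0, 0.0], [1.0, 0.03, 0.001], [0.001, 0.0, -1.0]]
force: [-0.2, 3.1, 0.1]
opening: 0.463
grasp_force: 30.0
```

```bash
python3 liner.py
```

```text
[155 155 143 132 151 146 132 140 145 144 144 144 142 155 165 165 164 163
 162 161 161 163 164 165 163 163 165 163 163 161 164 164]
[108 109 108 108 113 100  64  36  26  48  76  79  77  78  79  78  61  48
  47  49  51  52  51  47  53  51  54  55  55  57  56  55]
21.1 [0.57198961 0.1967167  0.06340224]
```

jog_arm(delta_pos=[[0,0,0],[0,0,0],[0,0,0],[0,-1,0],[0.1,-2.2,0],[0.1,-3.1,0],[0.1,-3.1,0],[0.1,-3.1,0],[0.1,-3.1,0],[0.1,-3.1,0]], turn=[0,0,0,0,0,0,0,0,0,0], grip=[0.6,0.4,0.35,0.35,0.35,0.35,1,1,1,1])

```text
time_s: 22.35
position: [0.573, 0.1648, 0.0634]
tcp_rot: [[-0.031, 1.0, 0.0], [1.0, 0.031, -0.0], [-0.0, -0.0, -1.0]]
force: [-0.2, -0.6, -0.3]
opening: 0.467
grasp_force: 30.0
```

jog_arm(delta_pos=[[0,1,0],[-0.1,2.2,0],[-0.1,3.5,0],[-0.15,4.8,0],[-0.2,6,0],[-0.25,7.2,0],[-0.25,8,0],[-0.25,8,0]], turn=[0,0,0,0,0,0,0,0], grip=[1,1,1,1,1,1,1,1])

```text
time_s: 23.35
position: [0.5705, 0.2454, 0.0634]
tcp_rot: [[-0.031, 1.0, 0.0], [1.0, 0.031, -0.0], [-0.0, 0.0, -1.0]]
force: [-0.4, -0.1, -3.4]
opening: 0.459
grasp_force: 30.0
```

Run:
```python
from rig import *
from h import *
o=[]
for n,(x,y,w,h) in {"side":(240,170,120,150),"top":(150,170,120,150)}.items():
    c=capture(n); pickle.dump(c,open(n+"3.pkl","wb")); o.append(crop(c,x,y,w,h,3,""))
cv2.imwrite("pics/e.png",np.hstack(o)); s=read_state();print(s["position"],s["force"],s["moment"])
```

```text
[0.57051557 0.24457928 0.06331225] [-0.43288443 -0.65778631 -3.37603423] [-0.04696122 -0.11974422  0.01880712]
```

View pics/e.png

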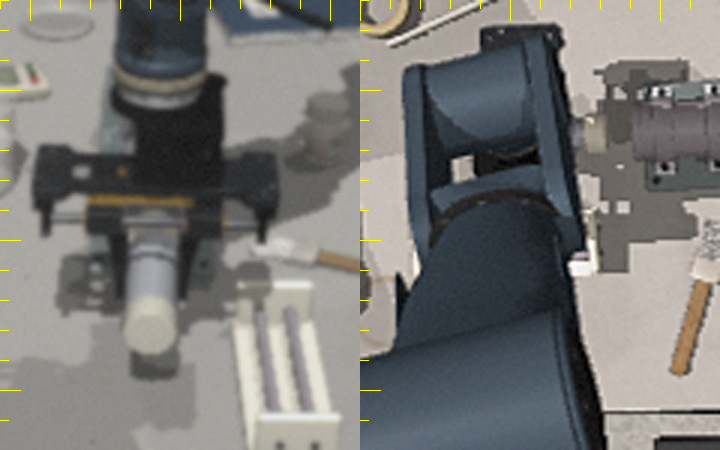

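Run:
```python
from h import *
t=load("top3");s=load("side3")
print(onz(t,(231.7,214.3),.078))
for z in(.07,.078,.086): print(proj(s,(.5675,.3165,z)))
print("tri-x0", [ (lambda o,d:o+d*(.3165-o[1])/d[1])(*ray(s,(290,279.3)))])
```

```text
[0.57119941 0.1767683  0.078     ]
[290.8765099  282.22302921]
[290.98937353 279.32963088]
[291.10289925 276.4192592 ]
tri-x0 [array([0.56976591, 0.3165    , 0.07793066])]
```

jog_arm(delta_pos=[[0,0,1],[-2,1,1.5],[-5,2,1.5],[-8,3.2,1.5],[-10.8,3.6,1.5],[-10.8,3.6,1.5],[-10.8,3.6,0],[-10.8,3.6,0]], turn=[0,0,1,2,3,3,3,3], grip=[1,1,1,1,1,1,1,1])

```text
time_s: 24.45
position: [0.4625, 0.2804, 0.0622]
tcp_rot: [[-0.082, 0.997, -0.002], [0.997, 0.082, -0.001], [-0.0, -0.002, -1.0]]
force: [0.2, -0.5, -3.7]
opening: 0.459
grasp_force: 30.0
```

Run:
```python
from rig import *
from h import *
o=[]
for n,(x,y,w,h) in {"side":(290,220,100,110),"top":(150,200,100,110)}.items():
    c=capture(n); pickle.dump(c,open(n+"4.pkl","wb")); o.append(crop(c,x,y,w,h,4,""))
cv2.imwrite("pics/f.png",np.hstack(o)); s=read_state();print(s["position"],s["force"],s["tcp_rot"][:,0])
```

```text
[0.46308581 0.28054104 0.06282328] [ 0.94872391  0.2792585  -3.29848733] [-8.17516383e-02  9.96652728e-01 -9.32542734e-05]
```

View pics/f.png

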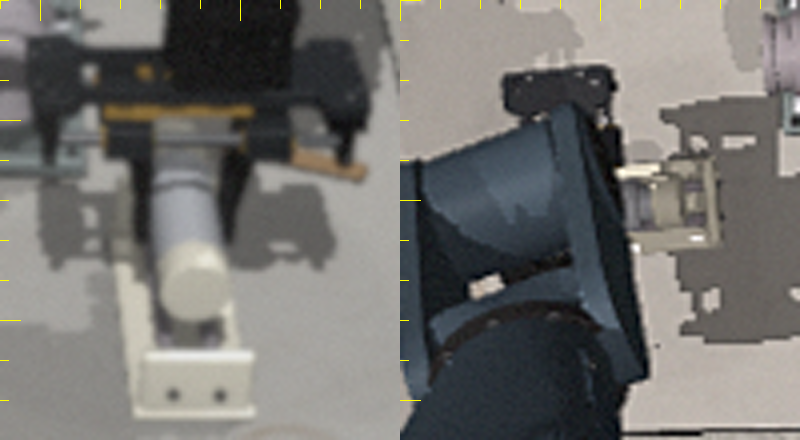

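Run:
```python
from h import *
t=load("top4");s=load("side4")
print(proj(s,(.4567,.3518,.078)))
o,d=ray(s,(338,290.75));print(o+d*(.3518-o[1])/d[1])
e=onz(t,(224.3,251.5),.078);print(e, e[:2]+.07*np.array([-.082,.9966]))
```

```text
[340.08780852 291.21079324]
[0.4613922  0.3518     0.07892527]
[0.46151147 0.19978095 0.078     ] [0.45577147 0.26954295]
```

jog_arm(delta_pos=[[0,0,-1],[0,0,-2],[0,0,-2.7],[0,0,-3.1],[0,0,-3.3],[0,0,-3.3],[0,0,-3.3]], turn=[0,0,0,0,0,0,0], grip=[1,1,1,1,1,1,1])

```text
time_s: 25.42
position: [0.462, 0.2806, 0.0305]
tcp_rot: [[-0.083, 0.997, -0.001], [0.997, 0.083, -0.0], [-0.0, -0.001, -1.0]]
force: [-1.7, -2.2, -0.9]
opening: 0.46
grasp_force: 30.0
```

jog_arm(delta_pos=[[0,0,-0.1],[0,0,-0.1],[0,0,-0.1]], turn=[0,0,0], grip=[1,1,1])

```text
time_s: 25.8
position: [0.4621, 0.2806, 0.0301]
tcp_rot: [[-0.083, 0.997, -0.001], [0.997, 0.083, -0.0], [-0.0, -0.001, -1.0]]
force: [-2.7, -2.7, 5.0]
opening: 0.461
grasp_force: 30.0
```

jog_arm(delta_pos=[[0,0,0],[0,0,0],[0,0,0],[0,0,0],[0,0,0],[0,0,2],[0,0,5],[0,0,10],[0,0,15]], turn=[0,0,0,0,0,0,0,0,0], grip=[0.5,0.4,0.3,0.3,0.3,0.3,0.3,0.3,0.3])

```text
time_s: 26.92
position: [0.4623, 0.2807, 0.1805]
tcp_rot: [[-0.082, 0.997, -0.001], [0.997, 0.082, -0.0], [-0.0, -0.001, -1.0]]
force: [0.9, 0.5, -1.0]
opening: 0.701
grasp_force: 0.0
```

jog_arm(delta_pos=[[0,0,2],[0,4,4],[-4,10,6],[-8,16,6],[-12,20,6],[-12,20,6],[-12,20,6]], turn=[0,0,0,0,0,0,0], grip=[0.3,0.3,0.3,0.3,0.3,0.3,0.3])

```text
time_s: 27.8
position: [0.3419, 0.481, 0.2391]
tcp_rot: [[-0.085, 0.996, 0.0], [0.996, 0.085, -0.001], [-0.001, 0.0, -1.0]]
force: [-0.1, -0.4, 0.2]
opening: 0.702
grasp_force: 0.0
```

Run:
```python
from rig import *
from h import *
o=[]
for n,(x,y,w,h) in {"side":(260,190,100,140),"top":(140,170,160,140)}.items():
    c=capture(n); pickle.dump(c,open(n+"5.pkl","wb")); o.append(crop(c,x,y,w,h,3,""))
cv2.imwrite("pics/g.png",np.hstack(o)); s=read_state();print(s["position"],s["force"],s["time_s"])
```

```text
[0.34345718 0.47979079 0.23914516] [ 0.41787998 -0.34928448  0.37036323] 27.9
```

View pics/g.png

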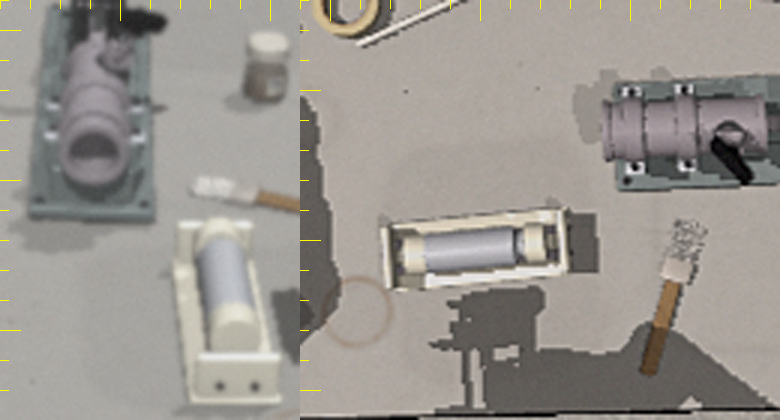

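The pictures show the liner seated between the end plates (top crop, about 400–545, 250), the barrel empty, the T-grip still twisted (about 730, 158) and the jar standing.

```bash
python3 -c "
from rig import *
print(hand_in())"
```

```text
the job is handed in; nothing more can be done
None
```

The job is handed in at about 28 s: the liner is out of the barrel and seated on the rest between its end plates, the plunger is still twisted to its latched-open position, and the sample jar and beaker were never touched.

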